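# Clamp a glued heatsink in the bonding press

## Robot

A 6-joint arm with a two-finger parallel gripper is mounted at the origin on a cart in front of the work surface, level with it; the furniture and walls round the work are solid. World frame = base frame: x ahead of the robot, y to its left, z up, the work surface at z = 0. Lengths are in m, angles in rad, forces in N, time in s.
With the tool pointing down it reaches from about 0.375 to 0.9 m from the base axis. Payload 3.1 kg.
Tool frame: the origin (TCP) lies midway between the tips of the shut fingers; the grasp point (between the pads) lies 19 mm behind it (ctrl.tcp_to_grasp is the z of the grasp point in the tool frame, in m); z points along the fingers, y is the line along which they close (so a half turn about z gives the same grasp; the last joint's range is limited). The gripper opens to 85 mm and grips with 20 to 120 N. Pads are 22 mm wide; open, the fingers measure 114 mm over their backs; the gripper's body (76 mm by 85 mm) begins 54 mm behind the grasp point. The pads swing forward as they close: fully open they stand 13 mm farther back than shut.
Start: joints at [-1.468, 0.527, 1.433, -0, 1.181, -0.178], TCP at [0.173, -0.6, 0.231] pointing down, gripper open.
Joint ranges: [-3.08, 3.08], [-0.75, 2.2], [0.22, 2.44], [-1.43, 4.57], [0, 2.65], [-2.85, 2.85]. Speed limits (rad/s): [2.79, 2.79, 3.14, 3.14, 3.14, 3.14].

## Interface

Orientations are given as a 3x3 rotation matrix whose columns are the frame's x, y, z axes.
In Python, from station import ctrl gives the robot as it stands.
- The arm moves only by the tool apply_moves, never from a script. Its argument "targets" is text: rows parted by semicolons, each of 6 numbers parted by spaces: the shift along the world's x, y, z in m, then the turn, a rotation vector about the world's x, y, z in degrees. A call has 1 to 12 rows; each row is the pose to reach, as a shift and turn from the pose commanded when the call began; what a row does not reach only later rows make up. A row lasts 1/10 s, in which the tool goes at most 50 mm and 8.59 degrees, less where a joint would pass 70% of its speed; a pose out of reach is approached as far as the arm can. A call with a gripper value outside its range is refused whole. "grip" is the closure in counts, from 0 (fully open) to 255 (shut), set as the call begins (left out, the last holds). The fingers move at their own pace and stop on an object; the grip force is fixed at half the most. Time passes only in rows, so rows that repeat a pose let the fingers close. It gives the time, the measured TCP pose, the force, the opening and the grip force at its end, in the units of the state.
- ctrl.observe(): the state, without advancing time (a new reading comes with each control period).
- ctrl.grab_frame(name): name is "scene" or "top" or "wrist"; returns the picture (384x512x3 uint8, red, green, blue); there is no depth.
- ctrl.camera_params(name): a dict with "fx", "fy", "cx", "cy" (pixels), "R" (3x3) and "t" (3): a world point X has camera coordinates R X + t; the wrist camera has in their place "tool_from_camera" (4x4, takes a point from camera to tool coordinates, whose origin is the TCP and whose axes are the flange's). Camera axes: x right, y down, z forward; pixel columns grow to the right and rows downward; lengths in m; the calibration is good to about 2 mm. A picture is of the moment at which its call begins: read the wrist's pose just before it. camera_params takes no time and is no camera call.
- ctrl.sign_off(): hands the job in; it is judged then, once.
The state is a dict: "t": time; "joints": joint angles; "qvel": joint speeds; "joint_torque": joint torques, N m; "tool_pos": TCP position; "tcp_rot": TCP orientation; "contact_force": force on the tool from outside, world axes, zero at the start; "torque": the same for the moment, N m; "gripper_width": opening from 0.0 (shut) to 1.0 (fully open); "grip_force": force on a finger pad.
Only numpy, scipy, OpenCV 4.12 (cv2) and the standard library are available. Lean on these libraries where they do the work, as an engineer would, in place of code of your own. Each camera call takes 0.05 s, during which the arm holds its last target. There are 200 camera calls.

## Task

A heatsink has just been glued onto the chip of an amplifier board and waits under the bonding press. Swing the folded crank handle on the press's handwheel fully upright, wind the wheel clockwise with it until the foot clamps the heatsink with a firm 70 newtons or so (roughly an eighth of a turn past the point where you feel it touch; 120 newtons would crack the chip), then fold the handle down flat again so that nobody catches it while the glue sets. Do not push the heatsink out of place, and leave the glue bottle beside the press standing where it is.

Things in the scene. Friction and masses are not known exactly. Their poses are not given: they have to be found in the camera images.
- press_frame: Fixed bonding press: grey base 110 x 176 x 12 mm, two steel columns (16 mm thick, at y = +-74 mm), grey bridge 40 mm deep, 176 mm wide, 100 to 120 mm above the bench. Origin: centre of the underside, on the bench; y along the bridge, z up. The screw's axis is the vertical through the origin. The board lies on the base, the handwheel sits above the bridge.
- wheel_centre (a point): Centre of the flat upper face of the disc handwheel (bare aluminium, grooved rim, 120 mm across), on the screw's vertical axis, 165 to 171 mm above the bench at the start; it sinks 16 mm a turn. Its frame turns with the wheel: the handle's pivot lies towards its -x axis.
- handle_pivot (a point): Pivot pin of the fold-away handle, between two steel lugs (26 mm high, 26 mm over both) on the wheel, 46 mm from the wheel's axis, 20 mm above its upper face. The pin is level and square to the wheel's radius: the handle swings in the vertical plane through the wheel's axis.
- handle_mid (a point): Where to grasp the crank handle, on its own axis 42 mm from the pivot. Round black grip 15 mm thick, 14 to 68 mm from the pivot, free to spin on its own axis, so a hand can lead it round without turning. Folded, it lies level across the wheel, axis 20 mm above the face, on a rubber post 63 mm from the pivot; this point is then near the wheel's axis. Upright, it is 42 mm above the pivot.
- handwheel (a joint): Turn of the wheel, rad, growing clockwise seen from above, which lowers wheel, screw and foot 2.55 mm a radian. Starts at -1.2 to 1.2; the foot touches 2.9 to 7.5 rad later. Turning it down takes a steady 0.27 Nm (about 5.8 N at the upright handle, 46 mm from the axis) and stays where it is left; each 10 N of clamping adds 0.025 Nm (0.55 N at the handle).
- crank_handle (a joint): Swing of the crank handle, rad: 0 folded flat (starts at 0 to 0.06), 1.57 upright against its stop. Stiff hinge (0.09 Nm, about 2 N at the grip): it stays at any angle.
- board: Amplifier board, dark green, 94 x 108 mm, fixed on a rubber mat on the base of the press, with a black chip 26 x 36 mm at its middle under the foot; chip top 22 mm above the bench. Origin: centre of its underside. The press's foot (steel disc 44 mm across, rubber face, sprung, on an adjustable stem) starts 7 to 19 mm over the heatsink; from first touch the clamping force grows by about 8 N for each 0.1 rad of the wheel.
- heatsink: Finned aluminium heatsink, fins up, loose on the chip under the foot: 60 x 30 mm in plan, 26 mm tall, fin tips 48 mm above the bench. Its own x axis points up; origin 13 mm above its underside, at the middle of one long edge.
- uv_glue: Black glue bottle, 36 mm across, 118 mm tall, standing free on the bench beside the press. Origin: centre of its underside.
There are look-alikes about, which are no part of the job. What is shaped like the heatsink but pink or red is not meant.

How it is judged:
By the outcome, as a careful person would: the job done as asked, in the order asked, and still so for the second after the job is handed in, with the robot touching nothing.
It also fails if it takes over 70 s, if anything falls off the work surface, if the arm or the gripper's body presses on something with over 40 N, if the wrist force passes 120 N, or if a joint passes its speed limit or range.

## Working session

There is one attempt and no reset: what is moved stays moved. The work goes in short steps, Python scripts to look and compute and a tool call to move; the robot and the scene stay as the last step left them, time stands still between calls to the robot, and variables do not carry over. Pictures are saved under pics/ and viewed, at most 10 in all, crops included, and the job is handed in when it is done.

Besides the shell and the picture viewer there is one more tool, called after "Request:" as name(argument=value, ...) on one line, values as JSON. apply_moves: Moves the arm, as the interface text tells. Its arguments: {"type":"object","properties":{"targets":{"type":"string"},"grip":{"type":"number"}},"required":["targets"]}

```bash
mkdir -p pics; ls; python3 - <<'E'
from station import ctrl
import cv2,numpy as np
np.set_printoptions(precision=4,suppress=True)
for n in("scene","top"):
    im=ctrl.grab_frame(n); cv2.imwrite(f"pics/{n}0.png",im[:,:,::-1])
    print(n,ctrl.camera_params(n))
print(ctrl.camera_params("wrist"))
s=ctrl.observe();print(s, ctrl.tcp_to_grasp)
E
```

```text
pics
scene {'fx': 439.39988211860054, 'fy': 439.39988211860054, 'cx': 252.43883025208828, 'cy': 184.7766020034532, 'R': array([[-0.7394,  0.673 ,  0.0182],
       [ 0.478 ,  0.5438, -0.6898],
       [-0.4741, -0.5014, -0.7238]]), 't': array([ 0.445 , -0.0607,  1.1896])}
top {'fx': 445.18054180629775, 'fy': 445.18054180629775, 'cx': 252.4555025819794, 'cy': 193.08008100661993, 'R': array([[-0.0105, -0.9999, -0.0017],
       [-0.9955,  0.0106, -0.0939],
       [ 0.0939,  0.0007, -0.9956]]), 't': array([-0.1691,  0.4998,  0.9393])}
{'fx': 333.9578097635336, 'fy': 333.9578097635336, 'cx': 250.63400284698588, 'cy': 184.15598431295726, 'tool_from_camera': array([[-0.0003, -0.9501, -0.3121,  0.0789],
       [ 1.    , -0.0003, -0.0001, -0.0014],
       [ 0.    , -0.3121,  0.9501, -0.1423],
       [ 0.    ,  0.    ,  0.    ,  1.    ]])}
{'t': 0.1, 'joints': array([-1.4685,  0.5284,  1.4338,  0.    ,  1.1814, -0.1785]), 'qvel': array([-0.0011, -0.0004, -0.0029, -0.001 ,  0.0005, -0.0017]), 'joint_torque': array([  0.    , -44.3306, -17.8585,  -0.0001,   0.0039,  -0.    ]), 'tool_pos': array([ 0.1732, -0.5999,  0.2304]), 'tcp_rot': array([[ 0.9608,  0.2771, -0.0002],
       [ 0.2771, -0.9608,  0.002 ],
       [ 0.0004, -0.002 , -1.    ]]), 'contact_force': array([-0.2805,  0.0961, -0.9552]), 'torque': array([-0.015 ,  0.0553,  0.0115]), 'grip_force': 0.0, 'gripper_width': 0.9991629796523166} -0.0187
```

View pics/scene0.png

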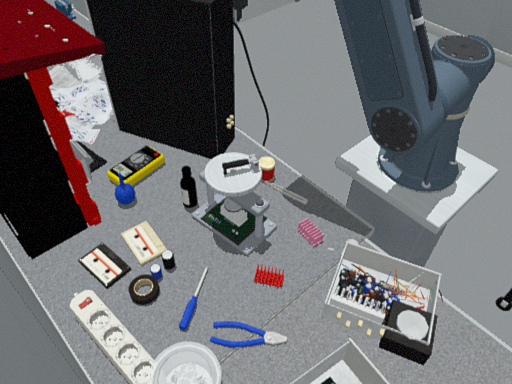

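View pics/top0.png

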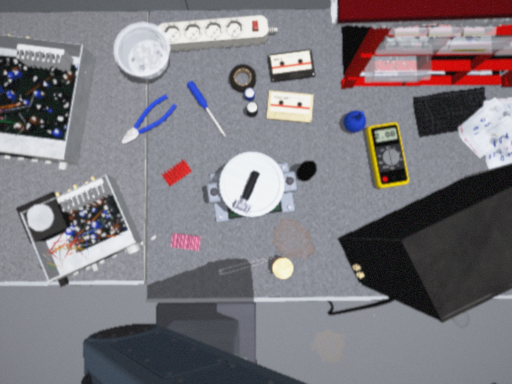

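The scene view shows the press, with its white disc wheel at about (232,172). In the top view the wheel is at (252,184), the folded black handle runs from the lugs at (240,206) to (254,174), and the bottle is at (307,170). Next I'll measure these.

```bash
cat > h.py <<'E'
import numpy as np,cv2
from station import ctrl
np.set_printoptions(precision=4,suppress=True)
def ray(n,uv,s=None):
    p=ctrl.camera_params(n); d=np.array([(uv[0]-p['cx'])/p['fx'],(uv[1]-p['cy'])/p['fy'],1])
    if n=="wrist":
        T=p['tool_from_camera']; R=s['tcp_rot']
        return s['tool_pos']+R@T[:3,3], R@T[:3,:3]@d
    return -p['R'].T@p['t'], p['R'].T@d
def onz(n,uv,z,s=None):
    o,d=ray(n,uv,s); return o+d*(z-o[2])/d[2]
def proj(n,X):
    p=ctrl.camera_params(n); c=p['R']@np.array(X)+p['t']; return np.array([c[0]*p['fx']/c[2]+p['cx'],c[1]*p['fy']/c[2]+p['cy']])
def two(a,ua,b,ub):
    o1,d1=ray(a,ua);o2,d2=ray(b,ub)
    k=np.linalg.lstsq(np.c_[d1,-d2],o2-o1,rcond=None)[0]
    return (o1+k[0]*d1+o2+k[1]*d2)/2, np.linalg.norm(o1+k[0]*d1-o2-k[1]*d2)
E
python3 - <<'E'
from h import *
im=cv2.imread("pics/top0.png")
g=cv2.cvtColor(im,cv2.COLOR_BGR2HSV)
m=((g[:,:,1]<25)&(g[:,:,2]>200)).astype(np.uint8); m[:140]=0;m[225:]=0;m[:,:205]=0;m[:,300:]=0
c=max(cv2.findContours(m,cv2.RETR_EXTERNAL,cv2.CHAIN_APPROX_NONE)[0],key=cv2.contourArea)
e=cv2.fitEllipse(cv2.convexHull(c));print(e)
C=onz("top",e[0],.168);print("wheel",C, "rad mm",e[1][0]/2/445*(0.78))
b=((g[:,:,2]<70)).astype(np.uint8);b[:150]=0;b[215:]=0;b[:,:225]=0;b[:,280:]=0
c=max(cv2.findContours(b,cv2.RETR_EXTERNAL,cv2.CHAIN_APPROX_NONE)[0],key=cv2.contourArea)
r=cv2.minAreaRect(c);print(r)
bp=cv2.boxPoints(r);print(np.array([onz("top",q,.19) for q in bp]))
print("bottle top",onz("top",(308,170),.118))
cv2.imwrite("pics/c1.png",np.hstack([cv2.resize(im[140:240,195:325],(0,0),fx=3,fy=3,interpolation=2),cv2.resize(cv2.imread("pics/scene0.png")[140:240,170:300],(0,0),fx=3,fy=3,interpolation=2)]))
E
```

```text
((251.79727172851562, 183.7589111328125), (64.5938491821289, 65.4981689453125), 86.11962127685547)
wheel [ 0.5016 -0.1735  0.168 ] rad mm 0.0566103397326523
((249.8103485107422, 184.72415161132812), (6.127946376800537, 27.482912063598633), 21.801410675048828)
[[ 0.4767 -0.1556  0.19  ]
 [ 0.5224 -0.1743  0.19  ]
 [ 0.5182 -0.1844  0.19  ]
 [ 0.4725 -0.1657  0.19  ]]
bottle top [ 0.5333 -0.2837  0.118 ]
```

View pics/c1.png

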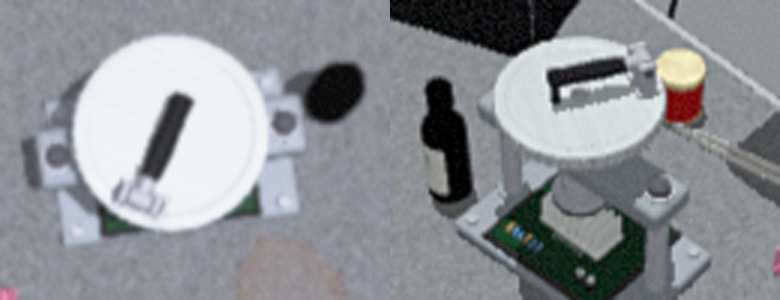

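The crop shows the handle lying from the lugs (near the robot) across the wheel axis, and the bottle to the right. A tall black box stands between the start pose and the press, so I'll retract and swing round inside it.

Request:
apply_moves(targets="-.013 .042 .02 0 0 0; -.025 .083 .04 0 0 0; -.037 .124 .06 0 0 0; -.048 .166 .08 0 0 0; -.060 .206 .10 0 0 0; -.019 .220 .10 0 0 0; .019 .238 .10 0 0 0; .056 .260 .10 0 0 0; .091 .286 .10 0 0 0; .122 .315 .10 0 0 0; .150 .348 .10 0 0 0; .175 .383 .10 0 0 0", grip=0)

```text
t: 1.3
tool_pos: [0.3493, -0.2161, 0.3311]
tcp_rot: [[0.961, 0.277, 0.0], [0.277, -0.961, 0.0], [0.0, -0.0, -1.0]]
contact_force: [0.6, -0.1, 0.2]
gripper_width: 1.001
grip_force: 0.0
```

Request:
apply_moves(targets=".035 .015 0 0 0 -7.5; .07 .03 0 0 0 -15; .105 .04 0 0 0 -22.5; .14 .045 0 0 0 -30; .15 .045 -.02 0 0 -38.3; .15 .045 -.03 0 0 -38.3; .15 .045 -.03 0 0 -38.3")

```text
t: 2.0
tool_pos: [0.4963, -0.1715, 0.299]
tcp_rot: [[0.927, -0.375, -0.006], [-0.375, -0.927, 0.003], [-0.006, -0.001, -1.0]]
contact_force: [-0.5, -0.1, -0.5]
gripper_width: 0.999
grip_force: 0.0
```

```bash
python3 - <<'E'
from h import *
s=ctrl.observe(); im=ctrl.grab_frame("wrist")[:,:,::-1].copy(); cv2.imwrite("pics/w1.png",im)
print(s['tool_pos'],s['tcp_rot'],s['joints'])
g=cv2.cvtColor(im,cv2.COLOR_BGR2HSV)
b=(g[:,:,2]<60).astype(np.uint8)
for c in cv2.findContours(b,cv2.RETR_EXTERNAL,cv2.CHAIN_APPROX_NONE)[0]:
    if cv2.contourArea(c)>500:
        r=cv2.minAreaRect(c);print(r); print(np.array([onz("wrist",q,.188,s)[:2] for q in cv2.boxPoints(r)]))
E
```

```text
[ 0.4963 -0.1715  0.299 ] [[ 0.927  -0.375  -0.0056]
 [-0.375  -0.927   0.003 ]
 [-0.0063 -0.0007 -1.    ]] [-0.5455  0.3169  1.5909 -0.0003  1.2401  1.4098]
((34.28868865966797, 269.805908203125), (44.46549606323242, 92.52474975585938), 67.58385467529297)
[[ 0.5082  0.0758]
 [ 0.5096 -0.0116]
 [ 0.4696 -0.004 ]
 [ 0.4666  0.0879]]
((255.5, 311.5), (143.0, 511.0), 90.0)
[[ 0.5246  0.0465]
 [ 0.3625 -0.3543]
 [ 0.2    -0.3312]
 [ 0.391   0.1417]]
((249.5, 175.0), (17.0, 40.0), 0.0)
[[ 0.4856 -0.1583]
 [ 0.5162 -0.171 ]
 [ 0.5112 -0.1832]
 [ 0.4805 -0.171 ]]
((460.0, 147.5), (179.0, 102.0), 90.0)
[[ 0.5366 -0.3084]
 [ 0.5095 -0.3753]
 [ 0.3654 -0.3548]
 [ 0.3976 -0.2751]]
((335.5, 64.5), (35.0, 51.0), 90.0)
[[ 0.5697 -0.2457]
 [ 0.5563 -0.2789]
 [ 0.5336 -0.2723]
 [ 0.5475 -0.2381]]
((487.0, 16.0), (32.0, 48.0), 90.0)
[[ 0.5589 -0.3507]
 [ 0.5468 -0.3806]
 [ 0.5266 -0.3778]
 [ 0.5391 -0.347 ]]
```

View pics/w1.png

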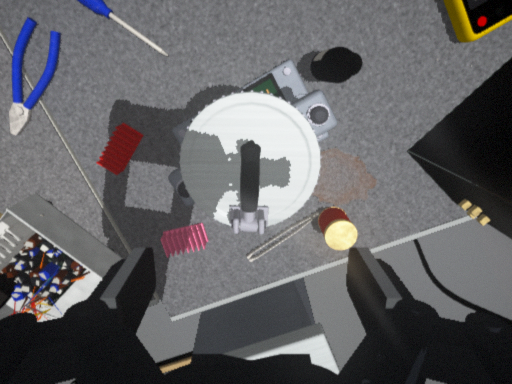

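The wrist view shows the handle in line with the tool. Its tip is at (251,143), the lugs and pivot are around (249,217), and the disc runs from column 181 to 321 and row 92 to 227.

```bash
python3 - <<'E'
from h import *
s=ctrl.observe(); im=cv2.imread("pics/w1.png")
for n,uv,z in(("tip",(251,143),.19),("piv",(249,217),.19),("wheel L",(181,160),.168),("R",(321,160),.168),("T",(250,92),.168),("B",(250,227),.168)):
    print(n,onz("wrist",uv,z,s))
E
```

```text
tip [ 0.5227 -0.1825  0.19  ]
piv [ 0.4662 -0.1577  0.19  ]
wheel L [ 0.5274 -0.1205  0.168 ]
R [ 0.4829 -0.2301  0.168 ]
T [ 0.5569 -0.1955  0.168 ]
B [ 0.4477 -0.1511  0.168 ]
```

Request:
apply_moves(targets=".001 -.001 -.045 0 0 0; .002 -.001 -.09 0 0 0; .002 -.001 -.115 0 0 0; .002 -.001 -.124 0 0 0; .002 -.001 -.124 0 0 0")

```text
t: 2.55
tool_pos: [0.4995, -0.1737, 0.1772]
tcp_rot: [[0.926, -0.378, -0.001], [-0.378, -0.926, 0.001], [-0.002, -0.0, -1.0]]
contact_force: [-0.6, -0.3, 0.3]
gripper_width: 1.0
grip_force: 0.0
```

Request:
apply_moves(targets="0 0 0 0 0 0; 0 0 0 0 0 0; 0 0 0 0 0 0; 0 0 0 0 0 0; 0 0 0 0 0 0; 0 0 0 0 0 0; 0 0 0 0 0 0; 0 0 0 0 0 0", grip=255)

```text
t: 3.35
tool_pos: [0.501, -0.1726, 0.1777]
tcp_rot: [[0.925, -0.379, 0.002], [-0.379, -0.925, 0.001], [0.001, -0.002, -1.0]]
contact_force: [2.9, 5.1, 2.6]
gripper_width: 0.15
grip_force: 58.4
```

Request:
apply_moves(targets=".001 0 .006 -2.8 -6.9 0; .001 0 .012 -5.7 -13.9 0; .001 0 .018 -8.5 -20.8 0; .001 0 .018 -8.5 -20.8 0")

```text
t: 3.75
tool_pos: [0.5006, -0.1728, 0.1963]
tcp_rot: [[0.853, -0.379, 0.358], [-0.35, -0.925, -0.147], [0.387, 0.0, -0.922]]
contact_force: [4.8, 3.3, -0.8]
gripper_width: 0.148
grip_force: 58.8
```

```bash
python3 - <<'E'
from h import *
s=ctrl.observe();print(s['contact_force'],s['torque'],s['joints'],s['gripper_width'])
E
```

```text
[ 4.7702  3.342  -0.8119] [ 0.7236 -0.415   0.2923] [-0.5873  0.3502  2.001   0.1933  0.4067  1.2095] 0.14830175734305684
```

Request:
apply_moves(targets="-.002 .001 .005 -1.4 -3.5 0; -.005 .002 .010 -2.8 -6.9 0; -.005 .002 .010 -2.8 -6.9 0")

```text
t: 4.05
tool_pos: [0.4939, -0.1696, 0.204]
tcp_rot: [[0.804, -0.378, 0.459], [-0.33, -0.926, -0.185], [0.495, -0.002, -0.869]]
contact_force: [-3.5, 3.1, 2.1]
gripper_width: 0.155
grip_force: 59.6
```

Request:
apply_moves(targets="0 0 0 0 0 0; 0 0 0 0 0 0; 0 0 0 0 0 0; 0 0 0 0 0 0; -.021 .009 .04 0 0 0; -.042 .018 .08 0 0 0; -.042 .018 .10 0 0 0", grip=60)

```text
t: 4.75
tool_pos: [0.4526, -0.1527, 0.3069]
tcp_rot: [[0.803, -0.378, 0.461], [-0.327, -0.926, -0.189], [0.499, 0.001, -0.867]]
contact_force: [-0.6, 0.2, -1.3]
gripper_width: 0.767
grip_force: 0.0
```

```bash
python3 - <<'E'
from h import *
s=ctrl.observe();print(s['contact_force'],s['joints'],s['gripper_width'],s['tool_pos'])
ims=[]
im=ctrl.grab_frame("scene")[:,:,::-1]; ims.append(cv2.resize(im[110:230,150:310],(0,0),fx=2.5,fy=2.5,interpolation=2))
im=ctrl.grab_frame("wrist")[:,:,::-1]; ims.append(cv2.resize(im,(400,300)))
cv2.imwrite("pics/c2.png",np.hstack(ims))
E
```

```text
[-0.5768  0.2416 -1.2846] [-0.6398  0.0535  2.05    0.242   0.5426  1.1424] 0.7667777296772693 [ 0.4526 -0.1527  0.3069]
```

View pics/c2.png

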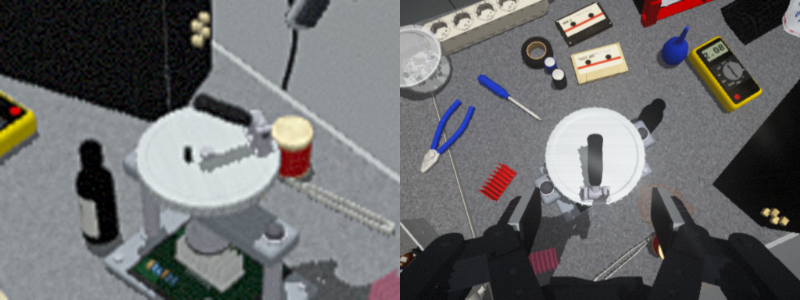

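The scene crop shows the handle raised to roughly 36°, with the bottle and heatsink undisturbed. I'll tilt the tool the other way, regrasp and bring the handle upright.

Request:
apply_moves(targets=".01 -.004 0 2.8 6.9 0; .02 -.008 0 5.7 13.9 0; .03 -.012 0 8.5 20.8 0; .04 -.016 0 11.4 27.8 0; .05 -.020 0 14.2 34.7 0; .06 -.024 0 17 41.6 0; .07 -.028 0 19.9 48.6 0; .07 -.028 -.01 22.7 55.5 0; .07 -.028 -.02 22.7 55.5 0; .07 -.028 -.035 22.7 55.5 0; .07 -.028 -.039 22.7 55.5 0; .07 -.028 -.039 22.7 55.5 0")

```text
t: 6.05
tool_pos: [0.5231, -0.1809, 0.2663]
tcp_rot: [[0.801, -0.378, -0.464], [-0.327, -0.926, 0.19], [-0.501, -0.001, -0.865]]
contact_force: [-0.6, 0.4, 0.5]
gripper_width: 0.762
grip_force: 0.0
```

```bash
python3 - <<'E'
from h import *
s=ctrl.observe();print(s['contact_force'],s['joints'],s['gripper_width'],s['tool_pos'],s['tcp_rot'])
im=ctrl.grab_frame("wrist")[:,:,::-1]; cv2.imwrite("pics/w2.png",im)
G=np.array([.4942,-.169,.215]);T=G+.0187*s['tcp_rot'][:,2];print("tcp target",T,"shift",T-s['tool_pos'])
p=ctrl.camera_params("wrist")['tool_from_camera']
def pj(X):
    t=s['tcp_rot'].T@(X-s['tool_pos']); c=p[:3,:3].T@(t-p[:3,3]); return c[:2]/c[2]*333.96+[250.6,184.2]
u=np.array([.925,-.379,0]);P=np.array([.460,-.155,.188]);z=np.array([0,0,1])
for a in (30,36,42):
    d=u*np.cos(np.radians(a))+z*np.sin(np.radians(a)); print(a,pj(P),pj(P+.014*d),pj(P+.068*d))
E
```

```text
[-0.5637  0.4017  0.5359] [-0.5037  0.6405  1.2243 -0.0587  1.7988  1.457 ] 0.7618374281608998 [ 0.5231 -0.1809  0.2663] [[ 0.801  -0.3784 -0.4638]
 [-0.3271 -0.9256  0.1903]
 [-0.5014 -0.0008 -0.8652]]
tcp target [ 0.4855 -0.1654  0.1988] shift [-0.0376  0.0154 -0.0674]
30 [251.098  206.6276] [251.1242 204.0434] [251.2597 190.6783]
36 [251.098  206.6276] [251.1228 206.0117] [251.2516 202.8087]
42 [251.098  206.6276] [251.1211 207.9895] [251.2412 215.0843]
```

View pics/w2.png

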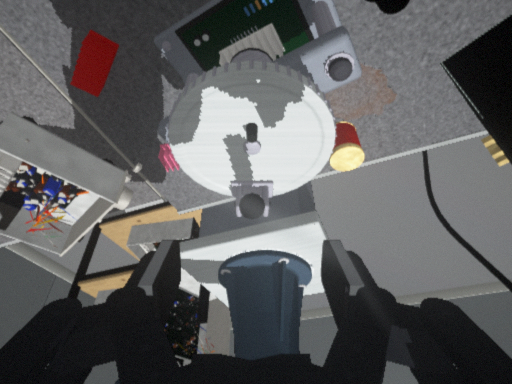

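The wrist view shows the handle's tip end-on at (252,205), which matches 37°. I'll approach and grasp.

Request:
apply_moves(targets="-.02 .008 -.036 0 0 0; -.037 .015 -.068 0 0 0; -.037 .015 -.068 0 0 0")

```text
t: 6.4
tool_pos: [0.4831, -0.1642, 0.1972]
tcp_rot: [[0.798, -0.379, -0.469], [-0.325, -0.926, 0.194], [-0.508, -0.002, -0.861]]
contact_force: [0.3, 1.2, 0.4]
gripper_width: 0.765
grip_force: 0.0
```

Request:
apply_moves(targets="0 0 0 0 0 0; 0 0 0 0 0 0; 0 0 0 0 0 0; 0 0 0 0 0 0; 0 0 0 0 0 0; 0 0 0 0 0 0", grip=255)

```text
t: 7.0
tool_pos: [0.4888, -0.1676, 0.1997]
tcp_rot: [[0.803, -0.378, -0.46], [-0.329, -0.926, 0.188], [-0.497, 0.0, -0.868]]
contact_force: [2.3, -3.1, 6.3]
gripper_width: 0.157
grip_force: 58.4
```

Request:
apply_moves(targets="-.002 .001 .004 -2.8 -6.9 0; -.004 .002 .008 -5.7 -13.9 0; -.006 .003 .011 -8.5 -20.8 0; -.009 .004 .014 -11.4 -27.8 0; -.009 .004 .014 -11.4 -27.8 0")

```text
t: 7.5
tool_pos: [0.4785, -0.163, 0.2138]
tcp_rot: [[0.925, -0.379, 0.008], [-0.379, -0.926, -0.005], [0.01, 0.002, -1.0]]
contact_force: [2.3, -2.9, -4.0]
gripper_width: 0.159
grip_force: 59.2
```

Request:
apply_moves(targets="-.0033 .0013 .0026 -2.8 -6.9 0; -.007 .0028 .0046 -5.7 -13.9 0; -.0105 .0044 .006 -8.5 -20.8 0; -.0105 .0044 .006 -8.5 -20.8 0")

```text
t: 7.9
tool_pos: [0.4668, -0.1579, 0.2193]
tcp_rot: [[0.853, -0.38, 0.357], [-0.35, -0.925, -0.147], [0.386, 0.001, -0.922]]
contact_force: [-1.5, -2.0, 5.4]
gripper_width: 0.156
grip_force: 61.0
```

Request:
apply_moves(targets="-.002 .001 0 -1 -2.4 0; -.004 .002 0 -1.5 -3.5 0; -.004 .002 0 -1.5 -3.5 0")

```text
t: 8.2
tool_pos: [0.467, -0.1583, 0.22]
tcp_rot: [[0.827, -0.38, 0.415], [-0.339, -0.925, -0.172], [0.449, 0.001, -0.894]]
contact_force: [9.1, -2.6, -3.0]
gripper_width: 0.157
grip_force: 59.2
```

Handle is against its stop. I'll release it and regrasp straight from above for cranking.

Request:
apply_moves(targets=".003 -.001 0 0 0 0; .003 -.001 0 0 0 0; .003 -.001 0 0 0 0; -.018 .008 .045 0 0 0; -.018 .008 .055 3.1 7.6 0; -.012 .005 .055 6.2 15.1 0; -.004 .002 .055 9.3 22.7 0; -.004 .002 .055 9.3 22.7 0", grip=80)

```text
t: 9.0
tool_pos: [0.4642, -0.1567, 0.2742]
tcp_rot: [[0.925, -0.378, 0.03], [-0.378, -0.926, -0.014], [0.034, 0.002, -0.999]]
contact_force: [-0.4, 1.0, -0.8]
gripper_width: 0.688
grip_force: 0.0
```

```bash
python3 - <<'E'
from h import *
s=ctrl.observe();print(s['contact_force'],s['joints'],s['gripper_width'],s['tool_pos'],s['tcp_rot'])
im=ctrl.grab_frame("wrist")[:,:,::-1].copy()
p=ctrl.camera_params("wrist")['tool_from_camera']
def pj(X):
    t=s['tcp_rot'].T@(X-s['tool_pos']); c=p[:3,:3].T@(t-p[:3,3]); return c[:2]/c[2]*333.96+[250.6,184.2]
for d in (.0,.068): print(pj(np.array([.459,-.155,.188+d])))
im2=ctrl.grab_frame("scene")[:,:,::-1]
cv2.imwrite("pics/c3.png",np.hstack([cv2.resize(im,(400,300)),cv2.resize(im2[110:230,150:310],(0,0),fx=2.5,fy=2.5,interpolation=2)]))
print(pj(np.array([.502,-.1735,.168])))
E
```

```text
[-0.4176  0.9988 -0.8177] [-0.5566  0.2763  1.7316  0.0044  1.1003  1.3996] 0.6879470693031808 [ 0.4642 -0.1567  0.2742] [[ 0.9254 -0.3778  0.0304]
 [-0.3775 -0.9259 -0.0143]
 [ 0.0336  0.0017 -0.9994]]
[251.4101 199.276 ]
[251.9136 240.3826]
[252.5066 131.4145]
```

View pics/c3.png

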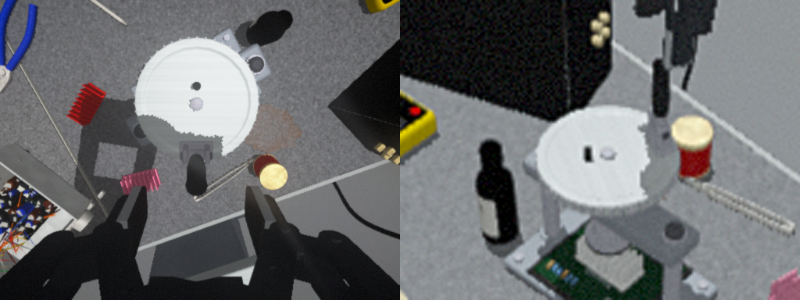

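The handle stands upright: its tip is at (252,237) in full-size wrist pixels, and the wheel boss is at (251,132), matching my prediction. I'll descend and grip.

Request:
apply_moves(targets="-.004 .001 -.03 0 0 0; -.004 .001 -.056 0 0 0; -.004 .001 -.056 0 0 0")

```text
t: 9.4
tool_pos: [0.4514, -0.1505, 0.2143]
tcp_rot: [[0.926, -0.378, 0.02], [-0.378, -0.926, -0.007], [0.021, -0.001, -1.0]]
contact_force: [-0.8, 0.0, -0.1]
gripper_width: 0.684
grip_force: 0.0
```

Request:
apply_moves(targets="0 0 0 0 0 0; 0 0 0 0 0 0; 0 0 0 0 0 0; 0 0 0 0 0 0; 0 0 0 0 0 0; 0 0 0 0 0 0", grip=255)

```text
t: 10.0
tool_pos: [0.4563, -0.1537, 0.2187]
tcp_rot: [[0.925, -0.378, 0.03], [-0.377, -0.926, -0.014], [0.033, 0.002, -0.999]]
contact_force: [-1.1, 0.4, 6.2]
gripper_width: 0.159
grip_force: 58.4
```

```bash
python3 - <<'E'
from h import *
s=ctrl.observe();print(s['contact_force'],s['joints'],s['gripper_width'],s['tool_pos'],s['tcp_rot'])
C=np.array([.502,-.1733]);d=s['tool_pos'][:2]-C;print(np.linalg.norm(d),np.degrees(np.arctan2(d[1],d[0])))
def seg(a0,a1,n=12,R=.0455):
    "rows: from angle a0 to a1 (deg, math sense; clockwise = falling)"
E
```

```text
[-1.1235  0.4447  6.2189] [-0.5601  0.3414  1.8205  0.005   0.9469  1.3952] 0.15923242690650016 [ 0.4563 -0.1537  0.2187] [[ 0.9254 -0.3778  0.0299]
 [-0.3775 -0.9259 -0.014 ]
 [ 0.033   0.0016 -0.9995]]
0.049749448865787034 156.76617902789985
```

```bash
cat >> h.py <<'E'
def rows(a0,da,n,R=46,corr=(0,0)):
    a=np.radians(a0-da*np.arange(n+1)); k=np.arange(n+1)/n
    P=R*np.c_[np.cos(a),np.sin(a)]; P=P-P[0]+k[:,None]*np.array(corr)
    Z=-2.55*np.radians(da)*np.arange(n+1)
    for q,z in zip(P[1:],Z[1:]): print("%.4f %.4f %.4f 0 0 0;"%(q[0]/1e3,q[1]/1e3,z/1e3),end=" ")
    print()
E
python3 -c "
from h import *
rows(157,6,6); rows(121,6,10); rows(61,6,12)"
```

```text
0.0021 0.0043 -0.0003 0 0 0; 0.0047 0.0084 -0.0005 0 0 0; 0.0076 0.0122 -0.0008 0 0 0; 0.0110 0.0157 -0.0011 0 0 0; 0.0147 0.0188 -0.0013 0 0 0; 0.0187 0.0215 -0.0016 0 0 0; 
0.0043 0.0023 -0.0003 0 0 0; 0.0087 0.0041 -0.0005 0 0 0; 0.0133 0.0054 -0.0008 0 0 0; 0.0181 0.0062 -0.0011 0 0 0; 0.0229 0.0066 -0.0013 0 0 0; 0.0277 0.0064 -0.0016 0 0 0; 0.0325 0.0057 -0.0019 0 0 0; 0.0371 0.0046 -0.0021 0 0 0; 0.0417 0.0029 -0.0024 0 0 0; 0.0460 0.0008 -0.0027 0 0 0; 
0.0041 -0.0026 -0.0003 0 0 0; 0.0079 -0.0055 -0.0005 0 0 0; 0.0113 -0.0089 -0.0008 0 0 0; 0.0144 -0.0125 -0.0011 0 0 0; 0.0171 -0.0165 -0.0013 0 0 0; 0.0194 -0.0208 -0.0016 0 0 0; 0.0212 -0.0253 -0.0019 0 0 0; 0.0225 -0.0299 -0.0021 0 0 0; 0.0234 -0.0346 -0.0024 0 0 0; 0.0237 -0.0394 -0.0027 0 0 0; 0.0235 -0.0442 -0.0029 0 0 0; 0.0229 -0.0490 -0.0032 0 0 0;
```

Request:
apply_moves(targets=".0021 .0043 -.0003 0 0 0; .0047 .0084 -.0005 0 0 0; .0076 .0122 -.0008 0 0 0; .011 .0157 -.0011 0 0 0; .0147 .0188 -.0013 0 0 0; .0187 .0215 -.0016 0 0 0")

```text
t: 10.6
tool_pos: [0.4741, -0.1326, 0.2171]
tcp_rot: [[0.926, -0.377, 0.028], [-0.377, -0.926, -0.015], [0.031, 0.003, -1.0]]
contact_force: [-4.2, -3.0, 8.7]
gripper_width: 0.158
grip_force: 58.9
```

Request:
apply_moves(targets=".0043 .0023 -.0001 0 0 0; .0087 .0041 -.0001 0 0 0; .0133 .0054 -.0003 0 0 0; .0181 .0062 -.0006 0 0 0; .0229 .0066 -.0008 0 0 0; .0277 .0064 -.0011 0 0 0; .0325 .0057 -.0014 0 0 0; .0371 .0046 -.0016 0 0 0; .0417 .0029 -.0019 0 0 0; .0460 .0008 -.0022 0 0 0")

```text
t: 11.6
tool_pos: [0.5191, -0.1302, 0.2146]
tcp_rot: [[0.926, -0.378, 0.025], [-0.378, -0.926, -0.011], [0.028, 0.001, -1.0]]
contact_force: [-5.3, 1.3, 8.3]
gripper_width: 0.159
grip_force: 58.9
```

Request:
apply_moves(targets=".0041 -.0026 0 0 0 0; .0079 -.0055 -.0001 0 0 0; .0113 -.0089 -.0003 0 0 0; .0144 -.0125 -.0006 0 0 0; .0171 -.0165 -.0008 0 0 0; .0194 -.0208 -.0011 0 0 0; .0212 -.0253 -.0014 0 0 0; .0225 -.0299 -.0016 0 0 0; .0234 -.0346 -.0019 0 0 0; .0237 -.0394 -.0022 0 0 0; .0235 -.0442 -.0024 0 0 0; .0229 -.049 -.0027 0 0 0")

```text
t: 12.8
tool_pos: [0.5441, -0.1778, 0.2115]
tcp_rot: [[0.925, -0.379, 0.03], [-0.378, -0.926, -0.008], [0.031, -0.004, -1.0]]
contact_force: [0.8, 5.7, 3.7]
gripper_width: 0.154
grip_force: 58.4
```

```bash
python3 - <<'E'
from h import *
s=ctrl.observe();print(s['joints'],s['torque'])
for a in (-11,-35,-59,-83,-107): rows(a,6,4)
E
```

```text
[-0.515   0.4691  1.6112  0.009   1.0309  1.4396] [ 1.0582 -0.299   0.0342]
-0.0012 -0.0047 -0.0003 0 0 0; -0.0028 -0.0092 -0.0005 0 0 0; -0.0049 -0.0135 -0.0008 0 0 0; -0.0075 -0.0176 -0.0011 0 0 0; 
-0.0030 -0.0038 -0.0003 0 0 0; -0.0063 -0.0073 -0.0005 0 0 0; -0.0100 -0.0104 -0.0008 0 0 0; -0.0140 -0.0130 -0.0011 0 0 0; 
-0.0043 -0.0023 -0.0003 0 0 0; -0.0087 -0.0041 -0.0005 0 0 0; -0.0133 -0.0054 -0.0008 0 0 0; -0.0181 -0.0062 -0.0011 0 0 0; 
-0.0048 -0.0003 -0.0003 0 0 0; -0.0096 -0.0002 -0.0005 0 0 0; -0.0144 0.0005 -0.0008 0 0 0; -0.0191 0.0017 -0.0011 0 0 0; 
-0.0045 0.0016 -0.0003 0 0 0; -0.0089 0.0038 -0.0005 0 0 0; -0.0129 0.0063 -0.0008 0 0 0; -0.0167 0.0093 -0.0011 0 0 0;
```

Request:
apply_moves(targets="-.0012 -.0047 -.0003 0 0 0; -.0028 -.0092 -.0005 0 0 0; -.0049 -.0135 -.0008 0 0 0; -.0075 -.0176 -.0011 0 0 0")

```text
t: 13.2
tool_pos: [0.5376, -0.1959, 0.2104]
tcp_rot: [[0.925, -0.379, 0.032], [-0.379, -0.926, -0.009], [0.034, -0.004, -0.999]]
contact_force: [3.3, 4.8, 0.9]
gripper_width: 0.16
grip_force: 58.4
```

Request:
apply_moves(targets="-.003 -.0038 -.0003 0 0 0; -.0063 -.0073 -.0005 0 0 0; -.01 -.0104 -.0008 0 0 0; -.014 -.013 -.0011 0 0 0")

```text
t: 13.6
tool_pos: [0.5242, -0.2097, 0.2094]
tcp_rot: [[0.925, -0.379, 0.034], [-0.379, -0.925, -0.011], [0.036, -0.003, -0.999]]
contact_force: [5.4, 3.7, 1.1]
gripper_width: 0.155
grip_force: 58.4
```

Request:
apply_moves(targets="-.0043 -.0023 -.0003 0 0 0; -.0087 -.0041 -.0005 0 0 0; -.0133 -.0054 -.0008 0 0 0; -.0181 -.0062 -.0011 0 0 0")

```text
t: 14.0
tool_pos: [0.5066, -0.2168, 0.2083]
tcp_rot: [[0.925, -0.379, 0.035], [-0.379, -0.925, -0.013], [0.037, -0.001, -0.999]]
contact_force: [6.0, 1.1, -1.8]
gripper_width: 0.16
grip_force: 58.4
```

Request:
apply_moves(targets="-.0048 -.0003 -.0003 0 0 0; -.0096 -.0002 -.0005 0 0 0; -.0144 .0005 -.0008 0 0 0; -.0191 .0017 -.0011 0 0 0")

```text
t: 14.4
tool_pos: [0.4878, -0.2162, 0.2073]
tcp_rot: [[0.925, -0.379, 0.036], [-0.378, -0.925, -0.015], [0.039, 0.001, -0.999]]
contact_force: [5.6, -0.5, -2.8]
gripper_width: 0.159
grip_force: 58.4
```

Request:
apply_moves(targets="-.0045 .0016 -.0004 0 0 0; -.0089 .0038 -.0007 0 0 0; -.0129 .0063 -.001 0 0 0; -.0167 .0093 -.0014 0 0 0")

```text
t: 14.8
tool_pos: [0.4711, -0.2083, 0.2063]
tcp_rot: [[0.925, -0.378, 0.036], [-0.378, -0.926, -0.018], [0.04, 0.003, -0.999]]
contact_force: [4.4, -4.7, -1.0]
gripper_width: 0.154
grip_force: 58.4
```

```bash
python3 - <<'E'
from h import *
im=ctrl.grab_frame("scene")[:,:,::-1]; cv2.imwrite("pics/s5.png",cv2.resize(im[150:240,180:290],(0,0),fx=6,fy=6,interpolation=2))
for k in range(9): rows(-131-24*k,6,4)
E
```

```text
-0.0035 0.0033 -0.0003 0 0 0; -0.0066 0.0070 -0.0005 0 0 0; -0.0093 0.0110 -0.0008 0 0 0; -0.0115 0.0153 -0.0011 0 0 0; 
-0.0018 0.0045 -0.0003 0 0 0; -0.0031 0.0091 -0.0005 0 0 0; -0.0040 0.0138 -0.0008 0 0 0; -0.0043 0.0186 -0.0011 0 0 0; 
0.0002 0.0048 -0.0003 0 0 0; 0.0008 0.0096 -0.0005 0 0 0; 0.0020 0.0143 -0.0008 0 0 0; 0.0036 0.0188 -0.0011 0 0 0; 
0.0021 0.0043 -0.0003 0 0 0; 0.0047 0.0084 -0.0005 0 0 0; 0.0076 0.0122 -0.0008 0 0 0; 0.0110 0.0157 -0.0011 0 0 0; 
0.0037 0.0031 -0.0003 0 0 0; 0.0077 0.0058 -0.0005 0 0 0; 0.0119 0.0080 -0.0008 0 0 0; 0.0164 0.0099 -0.0011 0 0 0; 
0.0046 0.0013 -0.0003 0 0 0; 0.0094 0.0022 -0.0005 0 0 0; 0.0142 0.0025 -0.0008 0 0 0; 0.0190 0.0023 -0.0011 0 0 0; 
0.0048 -0.0007 -0.0003 0 0 0; 0.0094 -0.0018 -0.0005 0 0 0; 0.0140 -0.0035 -0.0008 0 0 0; 0.0183 -0.0056 -0.0011 0 0 0; 
0.0041 -0.0026 -0.0003 0 0 0; 0.0079 -0.0055 -0.0005 0 0 0; 0.0113 -0.0089 -0.0008 0 0 0; 0.0144 -0.0125 -0.0011 0 0 0; 
0.0027 -0.0040 -0.0003 0 0 0; 0.0050 -0.0082 -0.0005 0 0 0; 0.0068 -0.0127 -0.0008 0 0 0; 0.0081 -0.0173 -0.0011 0 0 0;
```

View pics/s5.png

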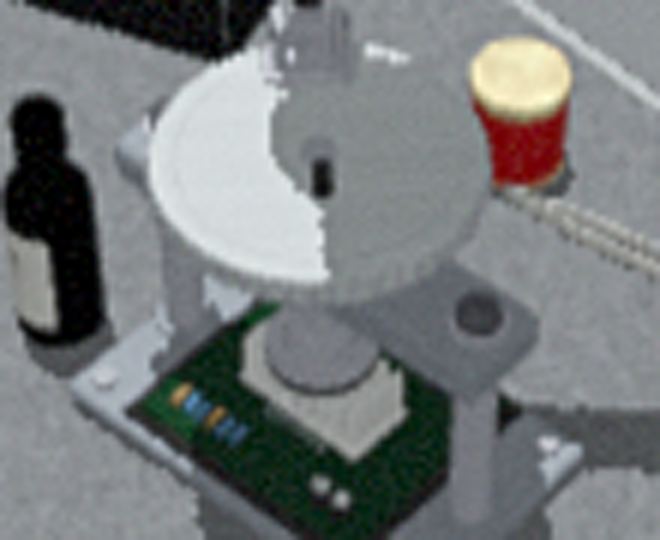

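```bash
python3 - <<'E'
from h import *
th=np.linspace(0,2*np.pi,120)
for z in (.048,.051,.054,.057,.060):
    q=np.array([proj("scene",(.502+.022*np.cos(t),-.1735+.022*np.sin(t),z)) for t in th])
    print(z,q[:,1].max(), q[q[:,1].argmax()], "crop", (q[q[:,1].argmax()]-[180,150])*6)
E
```

```text
0.048 214.88403987424246 [233.8691 214.884 ] crop [323.2146 389.3042]
0.051 214.02855289526372 [233.8526 214.0286] crop [323.1154 384.1713]
0.054 213.16929159491002 [233.8359 213.1693] crop [323.0157 379.0157]
0.057 212.30623094007765 [233.8193 212.3062] crop [322.9155 373.8374]
0.06 211.43934567579709 [233.8025 211.4393] crop [322.815  368.6361]
```

Request:
apply_moves(targets="-.0035 .0033 -.0003 0 0 0; -.0066 .007 -.0005 0 0 0; -.0093 .011 -.0008 0 0 0; -.0115 .0153 -.0011 0 0 0")

```text
t: 15.25
tool_pos: [0.4589, -0.1944, 0.2053]
tcp_rot: [[0.925, -0.377, 0.034], [-0.377, -0.926, -0.021], [0.04, 0.007, -0.999]]
contact_force: [1.2, -8.9, -1.0]
gripper_width: 0.16
grip_force: 58.8
```

Request:
apply_moves(targets="-.0018 .0045 -.0003 0 0 0; -.0031 .0091 -.0005 0 0 0")

```text
t: 15.45
tool_pos: [0.4551, -0.1856, 0.2048]
tcp_rot: [[0.926, -0.377, 0.032], [-0.376, -0.926, -0.022], [0.038, 0.008, -0.999]]
contact_force: [-0.7, -10.2, -1.5]
gripper_width: 0.157
grip_force: 59.0
```

```bash
python3 - <<'E'
from h import *
for k in range(2):
    s=ctrl.observe();print(s['contact_force'],s['tool_pos']);ctrl.grab_frame("top")
E
```

```text
[ -0.6604 -10.1947  -1.4639] [ 0.4551 -0.1856  0.2048]
[-0.3857 -8.8285  0.3724] [ 0.4548 -0.1847  0.2047]
```

Request:
apply_moves(targets="-.0006 .0032 -.0002 0 0 0")

```text
t: 15.65
tool_pos: [0.4543, -0.1826, 0.2046]
tcp_rot: [[0.926, -0.377, 0.032], [-0.376, -0.926, -0.022], [0.037, 0.008, -0.999]]
contact_force: [-1.9, -10.6, 0.5]
gripper_width: 0.16
grip_force: 59.0
```

```bash
python3 - <<'E'
from h import *
for k in range(4):
    s=ctrl.observe();d=s['tool_pos'][:2]-[.4986,-.1717];a=np.arctan2(d[1],d[0]);F=s['contact_force']
    print(np.degrees(a),np.hypot(*d),F,"tan",F[0]*np.sin(a)-F[1]*np.cos(a));ctrl.grab_frame("top")
E
```

```text
-166.14742588923056 0.045597408759837546 [ -1.9204 -10.638    0.4546] tan -9.868799274897913
-167.00233903416478 0.045659694655466404 [ -1.3198 -10.5208   1.5441] tan -9.954385454808449
-166.96298330068467 0.04565541613055197 [-1.5085 -9.7598  0.4513] tan -9.16795096232508
-166.94063352201724 0.045648424730553784 [-1.5865 -8.91    1.443 ] tan -8.321071026520636
```

The clamp is at about 70 N: torque suggests about 74 N and turn past touch about 66 N. I'll release, go up and out, turn the closed fingers to line up with the handle's plane, and check its tilt.

Request:
apply_moves(targets="0 0 0 0 0 0; 0 0 0 0 0 0; 0 0 0 0 0 0; 0 0 .04 0 0 0; 0 0 .075 0 0 0; -.01 -.003 .08 0 0 7; -.02 -.006 .08 0 0 14; -.033 -.01 .08 0 0 21; -.033 -.01 .08 0 0 28; -.033 -.01 .08 0 0 35; -.033 -.01 .08 0 0 35", grip=80)

```text
t: 16.95
tool_pos: [0.4195, -0.1876, 0.2831]
tcp_rot: [[0.975, 0.221, 0.03], [0.221, -0.975, 0.007], [0.03, -0.0, -1.0]]
contact_force: [-0.2, 0.0, 0.4]
gripper_width: 0.684
grip_force: 0.0
```

```bash
python3 - <<'E'
from h import *
s=ctrl.observe();print(s['contact_force'],s['joints'],s['tool_pos'],s['tcp_rot'])
im=ctrl.grab_frame("wrist")[:,:,::-1].copy()
p=ctrl.camera_params("wrist")['tool_from_camera']
def pj(X):
    t=s['tcp_rot'].T@(X-s['tool_pos']); c=p[:3,:3].T@(t-p[:3,3]); return c[:2]/c[2]*333.96+[250.6,184.2]
print(pj(np.array([.457,-.184,.1735])),pj(np.array([.457,-.184,.2415])),pj(np.array([.502,-.1735,.1535])))
im2=ctrl.grab_frame("scene")[:,:,::-1]
cv2.imwrite("pics/c4.png",np.hstack([cv2.resize(im,(400,300)),cv2.resize(im2[110:230,150:310],(0,0),fx=2.5,fy=2.5,interpolation=2)]))
E
```

```text
[-0.1558  0.0462  0.3702] [-0.6803  0.2242  1.7792  0.0265  1.1196  0.656 ] [ 0.4195 -0.1876  0.2831] [[ 0.9748  0.2213  0.0295]
 [ 0.2211 -0.9752  0.0068]
 [ 0.0303 -0.0001 -0.9995]]
[258.7265 136.366 ] [261.5123 153.8695] [258.1557  73.4034]
```

View pics/c4.png

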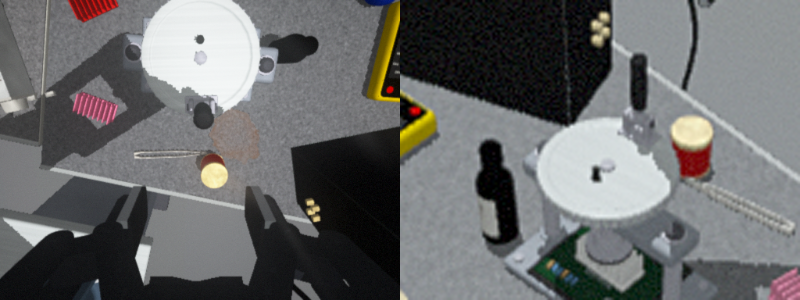

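The handle is upright with its tip at (260,151) in full-size wrist pixels and the boss at (256,74); the bottle is standing. I'll close the fingers, descend outside the handle and push it inward.

Request:
apply_moves(targets=".001 -.005 0 0 0 0; .001 -.005 0 0 0 0; .001 -.005 0 0 0 0; .001 -.005 0 0 0 0; .001 -.005 -.04 0 0 0; .001 -.005 -.08 0 0 0; .001 -.005 -.08 0 0 0", grip=255)

```text
t: 17.75
tool_pos: [0.4177, -0.1906, 0.1995]
tcp_rot: [[0.975, 0.221, 0.021], [0.221, -0.975, 0.013], [0.024, -0.008, -1.0]]
contact_force: [-0.7, 0.0, -0.1]
gripper_width: -0.001
grip_force: 0.0
```

Request:
apply_moves(targets=".01 .0023 0 0 0 0; .02 .0046 0 0 0 0; .0275 .0063 0 0 0 0; .035 .008 0 0 0 0")

```text
t: 18.15
tool_pos: [0.457, -0.1853, 0.2047]
tcp_rot: [[0.974, 0.222, 0.032], [0.222, -0.975, 0.004], [0.032, 0.003, -0.999]]
contact_force: [-3.0, -0.7, 0.4]
gripper_width: -0.004
grip_force: 1.1
```

Request:
apply_moves(targets=".007 .0016 0 0 0 0; .014 .0032 0 0 0 0; .021 .0048 0 0 0 0; .026 .006 0 0 0 0; .026 .006 -.005 0 0 0; .026 .006 -.01 0 0 0")

```text
t: 18.75
tool_pos: [0.483, -0.1793, 0.1934]
tcp_rot: [[0.975, 0.221, 0.033], [0.221, -0.975, 0.005], [0.033, 0.002, -0.999]]
contact_force: [0.3, -0.0, 2.4]
gripper_width: -0.001
grip_force: 1.2
```

Request:
apply_moves(targets=".002 .0005 -.005 0 0 0; .004 .001 -.008 0 0 0; .004 .001 -.008 0 0 0")

```text
t: 19.05
tool_pos: [0.4856, -0.1778, 0.1845]
tcp_rot: [[0.975, 0.221, 0.029], [0.221, -0.975, 0.007], [0.03, -0.0, -1.0]]
contact_force: [1.3, -0.4, 0.8]
gripper_width: -0.001
grip_force: 0.1
```

Nearly flat; I'll press gently in small steps nearer the tip.

Request:
apply_moves(targets=".004 .001 .001 0 0 0; .008 .002 0 0 0 0; .008 .002 -.002 0 0 0; .008 .002 -.003 0 0 0")

```text
t: 19.45
tool_pos: [0.4945, -0.1761, 0.1824]
tcp_rot: [[0.975, 0.221, 0.031], [0.221, -0.975, 0.006], [0.032, 0.001, -0.999]]
contact_force: [1.3, 0.1, 2.3]
gripper_width: -0.0
grip_force: 0.9
```

Request:
apply_moves(targets="0 0 -.001 0 0 0; 0 0 -.002 0 0 0; 0 0 -.002 0 0 0")

```text
t: 19.75
tool_pos: [0.4941, -0.1762, 0.1804]
tcp_rot: [[0.975, 0.221, 0.031], [0.221, -0.975, 0.006], [0.031, 0.001, -1.0]]
contact_force: [1.0, 0.6, 1.6]
gripper_width: 0.003
grip_force: 1.0
```

Request:
apply_moves(targets="0 0 -.001 0 0 0; 0 0 -.002 0 0 0; 0 0 -.002 0 0 0")

```text
t: 20.05
tool_pos: [0.4944, -0.1765, 0.1793]
tcp_rot: [[0.975, 0.221, 0.032], [0.221, -0.975, 0.005], [0.032, 0.002, -0.999]]
contact_force: [0.7, 0.3, 7.7]
gripper_width: -0.003
grip_force: 4.1
```

Request:
apply_moves(targets="0 0 -.001 0 0 0; 0 0 -.0015 0 0 0; 0 0 -.0015 0 0 0")

```text
t: 20.35
tool_pos: [0.4947, -0.1769, 0.1789]
tcp_rot: [[0.975, 0.222, 0.033], [0.222, -0.975, 0.004], [0.033, 0.004, -0.999]]
contact_force: [-1.0, 0.4, 14.8]
gripper_width: 0.0
grip_force: 7.2
```

Firm stop on the rubber post, so I'll retract straight up and check.

Request:
apply_moves(targets="0 0 .004 0 0 0; 0 0 .03 0 0 0; 0 0 .07 0 0 0; -.02 0 .11 0 0 0; -.05 0 .13 0 0 0; -.08 0 .14 0 0 0; -.08 0 .14 0 0 0; -.08 0 .14 0 0 0")

```text
t: 21.15
tool_pos: [0.4129, -0.1758, 0.3165]
tcp_rot: [[0.975, 0.22, 0.029], [0.22, -0.975, 0.006], [0.03, 0.0, -1.0]]
contact_force: [-0.1, 0.3, 0.3]
gripper_width: -0.003
grip_force: 0.0
```

```bash
python3 - <<'E'
from h import *
s=ctrl.observe();print(s['contact_force'],s['tool_pos'])
im=ctrl.grab_frame("scene")[:,:,::-1];im2=ctrl.grab_frame("top")[:,:,::-1]
cv2.imwrite("pics/c5.png",np.hstack([cv2.resize(im2[130:230,195:325],(0,0),fx=3,fy=3,interpolation=2),cv2.resize(im[140:240,170:300],(0,0),fx=3,fy=3,interpolation=2)]))
E
```

```text
[-0.1437  0.291   0.2576] [ 0.4129 -0.1758  0.3165]
```

View pics/c5.png

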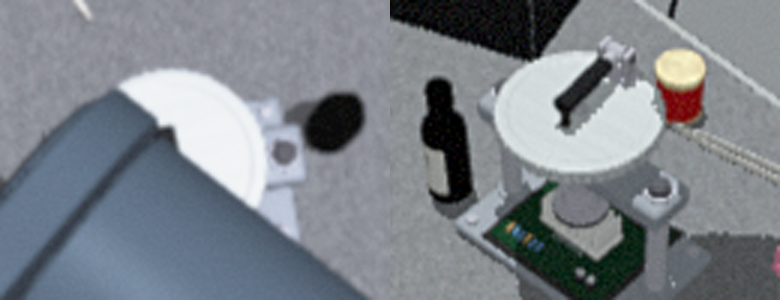

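The handle lies flat on its post, from its tip at (563,108) to the lugs at (615,55) in the crop. The foot is on the heatsink, which hasn't moved, and the bottle is standing. I'm handing the job in.

```bash
python3 -c "
from station import ctrl
print(ctrl.sign_off())"
```

```text
the job is handed in; nothing more can be done
None
```

I swung the handle upright, wound the wheel clockwise until the foot clamped the heatsink at about 70 N (estimated from the force at the handle and the turn past touch, not measured directly), then folded the handle flat onto its post; the last picture showed the heatsink in place and the glue bottle standing, and I handed the job in after about 21 s; sign-off gave no verdict.

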